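# Zero a bench photometer: hold the sprung reference cartridge in its bayonet port

## Task

Lift the black dust plug out of the port of the bench photometer and set it down (do not drop it) in the shallow steel tray. Then push the reference cartridge into the port, its lugs through the two gates, twist it a quarter turn clockwise (seen from above) against the spring, and finish while still gripping it and holding it fully turned and seated there; let go and it springs back. Leave the bottle and the jar standing where they are.

Things in the scene. Friction and masses are not known exactly. Their poses are not given: they have to be found in the camera images.
- photometer: Bench photometer: fixed, heavy white housing 220 (x) x 180 (y) mm, 70 mm high, with a grey hump 22 mm higher along its far edge (from 97 mm beyond the port on). Origin under its centre; z up, x away from the robot towards the hump, y to the left. Place and yaw differ each time. Its port lies 40 mm from the centre towards -x.
- port (a point): Bayonet port: centre of its mouth, at the top of a steel ring (28 mm outer radius, 12 mm high), 82 mm above the bench; axes as the photometer's. Bore 33 mm wide, 12 mm long. Two gates 12 mm wide open from the bore towards +y and -y, to 24 mm from the axis (grey ribs on the housing point at them). The sprung seat lies 12 mm below this point. Lugs wholly below the ring can turn under it.
- cartridge_grip (a point): Reference cartridge, loose, upright on the bench, 0.15 kg, bare aluminium, 72 mm tall, topped by a flat wing grip 40 mm long (x), 20 mm thick (y), 46 mm tall. This point: the wing's centre, 49 mm above the foot, 29 mm above the collar's underside; z up, x along wing and lugs. The foot meets the seat when this point is 37 mm above the port point; with the collar on the ring it is 29 mm above.
- cartridge_foot (a point): Centre of the cartridge's underside; axes as cartridge_grip. From here up: barrel 30 mm in diameter, 20 mm long, with two steel lugs (8 mm wide, 5 mm high) at its very foot reaching 22 mm from the axis along +x and -x; then a collar 48 mm in diameter, 6 mm thick. It enters the port with x along the port's y, either way round. Pressed 5 mm or more (8 at most), the lugs are free to turn.
- plug_grip (a point): Black dust plug, loose, 0.05 kg, in the port at the start: a disc 52 mm in diameter and 6 mm thick lying on the ring, below it a stub 29 mm in diameter and 8 mm long in the bore, above it a round post knob 24 mm in diameter and 42 mm tall. This point: the knob's centre, 35 mm above the foot of the stub; z up.
- tray_in (a point): Shallow open steel tray, fixed, 140 x 140 mm outside, 14 mm high, walls 3 mm, on the bench on the robot's left. This point is the centre of its inner floor, about 3 mm above the bench; x and y along its sides.
- plunger (a joint): How far the sprung seat in the port is pressed down, m: 0 at rest, about 0.008 with the cartridge's collar on the ring. The spring pushes up with about 2.5 N at 0 and 5.3 N at 0.008.
- rotor (a joint): How far the seat is turned clockwise (from above), rad: 0 at rest, stop at 1.70 (97 degrees). Dogs on it take the lugs along, with about 6 degrees of play either way. A torsion spring turns it back: 0.02 N m at 0, 0.11 N m at a quarter turn.
- bottle: Bystander: amber glass bottle with black cap, 48 mm in diameter, 85 mm tall, loose; origin at the centre of its underside. The cartridge, bottle and jar stand on the robot's right and trade places from time to time.
- jar: Bystander: clear round jar with aluminium lid, 52 mm in diameter, 55 mm tall, loose; origin at the centre of its underside. A fixed aluminium test-tube rack (75 x 260 mm, tubes up to 95 mm high) stands beyond these at the far right, over 0.65 m from the robot, and is not needed.
Mind the look-alikes: they are no part of the job. Of the things like the part that bears plug_grip, leave any that is purple or yellow; of the rest the smaller one is meant.

How it is judged (in metres and radians):
On the way, in this order (a step that is already met when the one before it is completed fails the run):
1. the dust plug lies in the tray, let go and at rest (horizontal distance between plug_grip and tray_in below 0.062 m and height (world z) of plug_grip below 0.06 m and contact force between the fingers and dust_plug below 0.1 N and linear speed of dust_plug below 0.05 m/s), for 0.2 s.
2. the cartridge stands upright in the port, lugs through the gates, the seat pressed down at least 4.5 mm and not yet turned (under 20 degrees) (value of joint plunger above 0.0045 m and value of joint rotor below 0.35 rad and horizontal distance between cartridge_grip and port below 0.008 m and angle between cartridge_grip's own z axis and vertical below 0.12 rad), for 0.05 s.
At the end, for the whole second after the job is handed in: For the last second: fingers grip the cartridge (over 2 N), upright (7 degrees), central in the port (8 mm), lugs below the ring (grip centre under 34.5 mm above the mouth, seat pressed over 3.5 mm), seat turned 72 degrees or more; the dust plug is in the tray, untouched (value of joint rotor above 1.25 rad and value of joint plunger above 0.0035 m and horizontal distance between cartridge_grip and port below 0.008 m and z of cartridge_grip in the frame of port below 0.0345 m and angle between cartridge_grip's own z axis and vertical below 0.12 rad and contact force between the fingers and cartridge above 2 N and linear speed of cartridge below 0.03 m/s and horizontal distance between plug_grip and tray_in below 0.062 m and height (world z) of plug_grip below 0.06 m and contact force between the fingers and dust_plug below 0.1 N); the arm keeps its last pose, push and grip.
It fails at once if the bottle or jar is shifted by more than 25 mm or tipped (distance of any of bottle, jar from where it was at the start of the episode above 0.025 m or angle between any of bottle, jar's own z axis and vertical above 0.5 rad).
It fails at once if the dust plug is dropped or thrown (moving over 0.8 m/s with no finger on it) (linear speed of dust_plug above 0.8 m/s and contact force between the fingers and dust_plug below 0.05 N).
It also fails if it takes over 58 s, if anything falls off the work surface, if the arm or the gripper's body presses on something with over 40 N, if the wrist force passes 120 N, or if a joint passes its speed limit or range.

## Robot

A 7-joint arm with a two-finger parallel gripper is mounted at the origin on the work surface. World frame = base frame: x ahead of the robot, y to its left, z up, the work surface at z = 0. Lengths are in mm, angles in rad, forces in N, time in s.
With the tool pointing down it reaches from about 400 to 900 mm from the base axis. Payload 5.6 kg.
Tool frame: the origin (TCP) lies midway between the tips of the shut fingers; the grasp point (between the pads) lies 19 mm behind it; z points along the fingers, y is the line along which they close (so a half turn about z gives the same grasp; the last joint's range is limited). The gripper opens to 92 mm and grips with 3 to 60 N. Pads are 20 mm wide; open, the fingers measure 128 mm over their backs; the gripper's body (75 mm by 189 mm) begins 69 mm behind the grasp point.
Start: joints at [-1.338, 0.468, -0.012, 1.603, 0.006, 1.071, -0.056], TCP at [177.047, 625.43, 214.592] pointing down, gripper open.
Joint ranges: [-2.53, 2.53], [-0.31, 2.02], [-1.57, 1.55], [0.28, 2.44], [-1.29, 4.43], [0.15, 1.84], [-2.92, 2.92]. Speed limits (rad/s): [2.57, 2.57, 3.14, 3.14, 3.14, 3.14, 3.14].

## Interface

Orientations are given as a rotation vector (axis times angle).
In Python, from cell import robot, grip, kin, viewer gives the robot as it stands. Calls block until the motion is done:
- robot.movep(position, orientation): joint-space move of the TCP to a pose.
- robot.servo_line(position, feed=150, rotation=None): straight line of the TCP; rotation=None keeps the orientation; feed is the mean speed in mm/s.
- robot.goto_joints(angles): joint-space move.
- grip(opening, newtons=None): opening from 0.0 (shut) to 1.0 (fully open); newtons is the grip in N (None keeps the last); returns when the fingers have stopped.
- robot.hold(seconds).
- kin.ik(position, orientation): joint angles nearest the present ones, or None.
- robot.observe(): the state.
- viewer.read_camera(name): name is "side" or "top"; returns the picture (400x640x3 uint8, red, green, blue); there is no depth.
- viewer.camera_info(name): a dict with "camera_matrix" (3x3 intrinsics, pixels), "R" (3x3) and "t" (3): a world point X has camera coordinates R X + t. Camera axes: x right, y down, z forward; pixel columns grow to the right and rows downward; lengths in mm; the calibration is good to about 2 mm. A picture is of the moment at which its call begins. camera_info takes no time and is no camera call.
A pose or a line that the arm cannot do raises robot.IKError and nothing moves.
- robot.job_done(): hands the job in; it is judged then, once.
Trained networks look in the newest picture that a camera, given by its name, has taken for a name from the list of things; names that differ only in an ending like _2 or _b are one class to them, and where a whole thing is asked for, a point or a joint stands for the part that bears it (a point fixed in the world has none). Each returns a list of dicts, best first, with "confidence" (0 to 1); they miss things now and then, are a little off and sometimes report something else, mostly with a low value. They report only what shows in the picture. A call takes as long as a camera call. They do not tell look-alikes from the thing itself.
- viewer.silhouettes(name, camera): "mask" (400x640 bool, what is visible of it).
- viewer.pinpoint(name, camera): "at" ([x, y, z] in mm, in the coordinates of the camera as it stood for that picture, good to about 4 mm: a listed point, or the origin of a listed thing).
The state is a dict: "t": time; "joints": joint angles; "joint_velocities": joint speeds; "joint_torque": joint torques, N m; "tcp_pos": TCP position; "tcp_rot": TCP orientation; "contact_force": force on the tool from outside, world axes, zero at the start; "wrist_torque": the same for the moment, N m; "grip_width": opening from 0.0 (shut) to 1.0 (fully open); "grip_force": force on a finger pad.
Only numpy, scipy, OpenCV 4.12 (cv2) and the standard library are available. Lean on these libraries where they do the work, as an engineer would, in place of code of your own. Each camera call takes 0.05 s, during which the arm holds its last target. There are 200 camera calls.

## Working session

There is one attempt and no reset: what is moved stays moved. The work goes in short steps, each a Python script; the robot and the scene stay as the last script left them, time stands still between calls to the robot, and variables do not carry over. Pictures are saved under pics/ and viewed, at most 10 in all, crops included, and the job is handed in when it is done.

```bash
ls; mkdir -p pics
cat > h.py <<'E'
import numpy as np, cv2
from cell import robot, grip, kin, viewer
def world(cam,p):
    i=viewer.camera_info(cam); R=np.array(i["R"]);t=np.array(i["t"]).ravel()
    return R.T@(np.array(p)-t)
def pix(cam,X):
    i=viewer.camera_info(cam); c=np.array(i["R"])@np.array(X)+np.array(i["t"]).ravel()
    c=np.array(i["camera_matrix"])@c; return c[:2]/c[2]
def ray(cam,uv,z):
    i=viewer.camera_info(cam); R=np.array(i["R"]);t=np.array(i["t"]).ravel()
    o=-R.T@t; d=R.T@np.linalg.solve(np.array(i["camera_matrix"]),[uv[0],uv[1],1.])
    return o+d*(z-o[2])/d[2]
def save(cam,name,crop=None,s=1):
    im=viewer.read_camera(cam)
    if crop: im=im[crop[1]:crop[3],crop[0]:crop[2]]
    if s!=1: im=cv2.resize(im,None,fx=s,fy=s,interpolation=cv2.INTER_CUBIC)
    cv2.imwrite("pics/"+name,im[:,:,::-1])
E
python3 - <<'E'
from h import *
np.set_printoptions(precision=1,suppress=True)
for c in ("top","side"):
    save(c,c+"0.png")
    i=viewer.camera_info(c); R=np.array(i["R"]); print(c,-R.T@np.array(i["t"]).ravel(), R[2], i["camera_matrix"][0])
    for n in ("photometer","port","cartridge_grip","cartridge_foot","plug_grip","tray_in","bottle","jar"):
        for d in viewer.pinpoint(n,c): 
            w=world(c,d["at"]); print(c,n,round(d["confidence"],2),w,pix(c,w))
print({k:v for k,v in robot.observe().items()})
E
```

```text
pics
top [ 447.   -42.8 1172.3] [ 0.1  0.  -1. ] [459.3   0.  321. ]
top photometer 0.72 [588.9  35.    0.9] [303.2 177.3]
top port 0.7 [549.7  37.5  84.6] [299.4 189.3]
top cartridge_grip 0.68 [ 443.7 -229.9   51.5] [409.2 237.1]
top cartridge_foot 0.74 [ 443.5 -222.6    0.6] [403.  236.9]
top plug_grip 0.98 [401.5  91.3  42.2] [276.7 250.6]
top plug_grip 0.86 [399.  -42.3  47.7] [331.2 253.3]
top plug_grip 0.79 [596.  199.4  36.4] [236.8 171.1]
top plug_grip 0.77 [547.6  38.3 109.9] [298.2 189.1]
top plug_grip 0.43 [ 560.5 -265.3    2.3] [420.5 191.3]
top tray_in 0.92 [516.8 333.7   6.2] [185.8 202. ]
top bottle 0.7 [ 561.3 -263.3    4.4] [419.9 190.9]
top jar 0.57 [ 502.9 -378.4    2.4] [465.2 215.1]
top jar 0.4 [552.3  35.2  82.1] [300.4 188.3]
side [ 110.9 -826.4  792.4] [ 0.4  0.7 -0.6] [516.4   0.  315.3]
side photometer 0.74 [588.   31.1  -5. ] [332.9 217.5]
side port 0.65 [548.2  39.4  84.7] [316.7 190.4]
side cartridge_grip 0.86 [ 441.9 -225.8   43.4] [330.  294.3]
side cartridge_grip 0.23 [516.5 335.8  -0.9] [259.  162.9]
side cartridge_foot 0.89 [ 434.7 -226.4   -1.2] [326.7 311.2]
side cartridge_foot 0.69 [548.3  39.9  84.1] [316.7 190.5]
side plug_grip 0.95 [403.1 -43.9  45. ] [274.4 243.7]
side plug_grip 0.92 [398.7  92.6  46.4] [249.6 209.1]
side plug_grip 0.42 [591.3 198.7  34. ] [304.  169.9]
side tray_in 0.95 [515.2 335.7  -1. ] [258.6 163. ]
side bottle 0.93 [ 563.8 -262.2   -1.7] [391.5 301. ]
side jar 0.76 [ 501.  -373.2   -0.7] [396.4 353.6]
{'t': 0.9, 'joints': array([-1.3,  0.5, -0. ,  1.6,  0. ,  1.1, -0.1]), 'joint_velocities': array([-0., -0.,  0.,  0., -0., -0., -0.]), 'joint_torque': array([ -0. , -52. ,  -0. , -24.4,  -0.1,   0. ,   0. ]), 'tcp_pos': array([177. , 625.4, 214.6]), 'tcp_rot': array([0.4, 3.1, 0. ]), 'contact_force': array([ 1.1, -0.2,  0.5]), 'wrist_torque': array([ 0.,  0., -0.]), 'grip_force': 0.0, 'grip_width': 1.000164284075908}
```

View pics/top0.png

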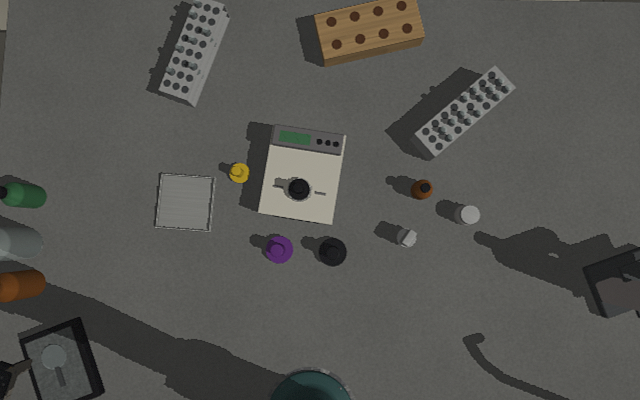

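View pics/side0.png

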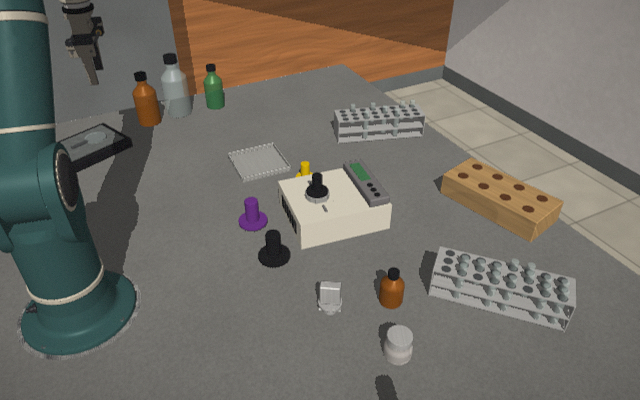

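Candidates for the plug, in top-view pixels:
- Purple (278,250): excluded by colour.
- Yellow (239,172): excluded by colour.
- Large black on the bench (332,252).
- Smaller black in the port (299,188): this one fits, being black, the smaller of the two and sitting in the port.

The cartridge is at (405,237), the bottle at (421,189), the jar at (467,215) and the tray at (185,202). I'll confirm in one crop and measure the yaws.

Run:
```python
from h import *
np.set_printoptions(precision=1,suppress=True)
im=viewer.read_camera("top")
a=cv2.resize(im[115:275,250:350],None,fx=3.7,fy=3.7,interpolation=cv2.INTER_CUBIC)
b=cv2.resize(im[210:260,375:425],None,fx=8,fy=8,interpolation=cv2.INTER_CUBIC)
o=np.zeros((592,780,3),np.uint8); o[:a.shape[0],:a.shape[1]]=a[:592]; o[:400,375:775]=b
cv2.imwrite("pics/crop1.png",o[:,:,::-1])
for n in ("photometer","plug_grip","cartridge_grip","tray_in"):
  for d in viewer.silhouettes(n,"top"):
    m=d["mask"].astype(np.uint8); c=max(cv2.findContours(m,0,2)[0],key=len)
    r=cv2.minAreaRect(c); P=[ray("top",p,70 if n=="photometer" else 72)[:2] for p in cv2.boxPoints(r)]
    e=[np.round(np.degrees(np.arctan2(*(P[(k+1)%4]-P[k])[::-1])),1) for k in range(4)]
    print(n,round(d["confidence"],2),m.sum(),r,e)
# white housing top by threshold
hsv=cv2.cvtColor(im,cv2.COLOR_RGB2HSV); m=((hsv[:,:,2]>150)).astype(np.uint8); m[:,:250]=0;m[:,355:]=0;m[:140]=0;m[230:]=0
c=max(cv2.findContours(m,0,2)[0],key=cv2.contourArea); r=cv2.minAreaRect(c); P=[ray("top",p,70)[:2] for p in cv2.boxPoints(r)]
print(r,[np.round([np.degrees(np.arctan2(*(P[(k+1)%4]-P[k])[::-1])),np.linalg.norm(P[(k+1)%4]-P[k])],1) for k in range(4)],np.mean(P,0))
```

```text
photometer 0.95 6300 ((301.33721923828125, 174.29298400878906), (74.6268310546875, 91.87203979492188), 9.30993938446045) [np.float64(-7.1), np.float64(-98.1), np.float64(172.2), np.float64(82.3)]
photometer 0.44 298 ((405.75006103515625, 237.25003051757812), (18.384775161743164, 19.091880798339844), 45.0) [np.float64(-43.7), np.float64(-133.9), np.float64(136.2), np.float64(46.3)]
plug_grip 0.98 624 ((331.2500305175781, 251.75003051757812), (26.870054244995117, 27.577163696289062), 45.0) [np.float64(-43.5), np.float64(-133.3), np.float64(136.4), np.float64(46.9)]
plug_grip 0.88 370 ((298.5, 189.0), (20.0, 21.0), 90.0) [np.float64(-88.5), np.float64(-178.2), np.float64(91.5), np.float64(2.0)]
plug_grip 0.83 604 ((278.75, 248.75003051757812), (27.577163696289062, 25.455841064453125), 45.0) [np.float64(-43.3), np.float64(-133.0), np.float64(136.6), np.float64(47.2)]
plug_grip 0.54 321 ((238.5, 172.5), (19.0, 19.0), 90.0) [np.float64(-88.6), np.float64(-177.6), np.float64(91.5), np.float64(2.6)]
cartridge_grip 0.71 272 ((406.0, 237.5), (17.0, 18.0), 90.0) [np.float64(-88.4), np.float64(-179.3), np.float64(91.7), np.float64(0.9)]
tray_in 0.89 3081 ((185.00448608398438, 202.2766876220703), (56.92812728881836, 55.06550598144531), 4.513988971710205) [np.float64(-1.2), np.float64(-93.0), np.float64(178.2), np.float64(87.2)]
((301.472412109375, 176.16897583007812), (73.57686614990234, 85.09779357910156), 9.272602081298828) [array([ -7. , 207.8]), array([-98. , 179.8]), array([172.2, 206.5]), array([ 82.3, 177.2])] [583.9  34.7]
```

View pics/crop1.png

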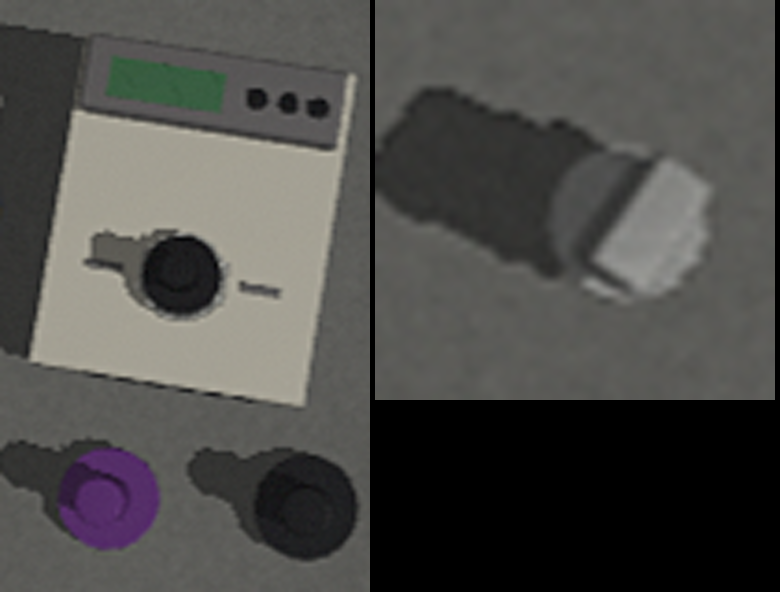

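The crop shows the small black plug seated on the port ring, with the ribs at crop (105,263) and (260,289). The bench one is clearly bigger, so the plug is the one in the port. The cartridge wing's long axis is at about -30°, and the photometer yaw is about -8°. Next I'll refine the positions and check joint-range choices.

```bash
cat >> h.py <<'E'
def down(phi):  # tool down, closing line at world angle phi (deg)
    a=np.radians((phi+90)/2); return np.pi*np.array([np.cos(a),np.sin(a),0])
E
python3 - <<'E'
from h import *
np.set_printoptions(precision=2,suppress=True)
for n in ("port","plug_grip","cartridge_grip","tray_in"):
    L=[]
    for c in ("top","side"):
        viewer.read_camera(c)
        for k in range(2):
            for d in viewer.pinpoint(n,c):
                w=world(c,d["at"])
                if n!="plug_grip" or abs(w[1]-38)<25 and w[0]>500: print(n,c,d["confidence"],w)
for d in viewer.silhouettes("plug_grip","top"):
    ys,xs=np.nonzero(d["mask"])
    if abs(xs.mean()-299)<8: print("plug sil", xs.mean(),ys.mean(), [ray("top",((xs.min()+xs.max())/2,(ys.min()+ys.max())/2),z) for z in (88,)])
print("tilt",np.array(viewer.camera_info("top")["R"]))
print("ribs",ray("top",(250+105/3.7,115+263/3.7),71),ray("top",(250+260/3.7,115+289/3.7),71))
print("wing",[ray("top",(375+(u-375)/8,210+v/8),72)[:2] for u,v in((655,155),(712,185),(645,297),(590,260))])
print("wing c")
for phi in (-120,60,82,-98,-190,172,-8):
    for p in ((548,38,200),(444,-228,150),(517,335,120)):
        print(phi,p[:2],kin.ik(np.array(p,float),down(phi)))
E
```

```text
port top 0.96 [550.09  35.33  82.41]
port top 0.52 [ 559.26 -260.75    4.05]
port top 0.96 [550.09  35.33  82.41]
port top 0.52 [ 559.26 -260.75    4.05]
port side 0.88 [546.63  43.66  81.01]
port side 0.88 [546.63  43.66  81.01]
plug_grip top 0.69 [547.23  39.6  109.38]
plug_grip top 0.26 [550.22  35.31  83.22]
plug_grip top 0.69 [547.23  39.6  109.38]
plug_grip top 0.26 [550.22  35.31  83.22]
plug_grip side 0.72 [551.31  38.24 102.22]
plug_grip side 0.72 [551.31  38.24 102.22]
cartridge_grip top 0.81 [ 444.51 -229.15   52.02]
cartridge_grip top 0.81 [ 444.51 -229.15   52.02]
cartridge_grip side 0.67 [ 440.48 -224.23   46.95]
cartridge_grip side 0.67 [ 440.48 -224.23   46.95]
tray_in top 0.75 [520.32 332.09   6.32]
tray_in top 0.75 [520.32 332.09   6.32]
tray_in side 0.95 [513.84 334.65  -1.79]
tray_in side 0.95 [513.84 334.65  -1.79]
plug sil 298.08264462809916 189.15977961432506 [array([550.03,  40.54,  88.  ])]
tilt [[ 0.03 -1.   -0.02]
 [-1.   -0.03 -0.08]
 [ 0.08  0.03 -1.  ]]
ribs [557.48  89.55  71.  ] [543.12 -12.16  71.  ]
wing [array([ 462.11, -228.13]), array([ 453.7, -24
[... 603 characters left out ...]
8, 38) [-0.85  0.42  0.93  1.91 -0.4   1.01 -1.46]
-98 (444, -228) [-0.27  0.38  0.83  2.07 -0.37  0.85 -0.94]
-98 (517, 335) [-1.12  0.59  0.67  1.8  -0.46  0.91 -1.95]
-190 (548, 38) [-0.27  0.31  0.17  1.88 -0.06  0.96  2.9 ]
-190 (444, -228) [-0.58  0.68  1.36  2.08 -0.78  1.05 -2.14]
-190 (517, 335) [-0.46  0.53 -0.22  1.75  0.15  0.87  2.22]
172 (548, 38) [ 0.78  0.73 -1.32  1.81  0.76  1.22  2.24]
172 (444, -228) [-0.58  0.68  1.36  2.08 -0.78  1.05 -2.1 ]
172 (517, 335) [-0.46  0.53 -0.23  1.75  0.15  0.87  2.25]
-8 (548, 38) [-0.64  0.35  0.63  1.9  -0.25  0.97 -0.04]
-8 (444, -228) [-0.32  0.4   0.9   2.07 -0.41  0.86  0.67]
-8 (517, 335) [-0.92  0.53  0.38  1.79 -0.25  0.87 -0.56]
```

Run:
```python
from h import *
np.set_printoptions(precision=1,suppress=True)
def st(s): o=robot.observe(); print(s,round(o["t"],2),o["tcp_pos"],o["contact_force"],round(o["grip_width"],3),o["grip_force"])
P=np.array([549.5,38.5]); o=down(82)
robot.movep(np.array([*P,190]),o); st("above")
robot.servo_line(np.array([*P,96]),feed=120); st("at")
grip(0.0,20); st("gripped")
robot.servo_line(np.array([*P,150]),feed=80); st("lifted")
save("side","lift.png",(200,100,460,300),3)
```

```text
above 4.87 [549.5  39.6 189.9] [-1.4  0.6  0.3] 1.0 0.0
at 5.8 [550.   38.5  96.6] [ 0.  -0.7 -0.6] 1.0 0.0
gripped 6.83 [549.5  38.5  96. ] [0.2 0.4 0.1] 0.256 20.000008642673492
lifted 7.66 [549.2  38.6 149.8] [ 0.  -0.2 -0.7] 0.253 19.999964833259583
```

View pics/lift.png

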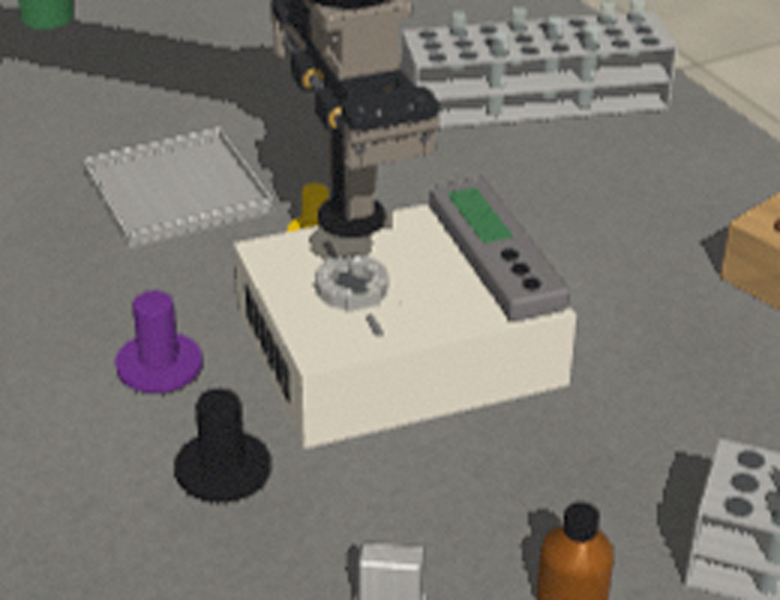

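The plug is lifted upright (crop ~(350,215)) and the ring is open below it at (352,282). Next: place it in the tray, go above the cartridge, and look at the empty port.

Run:
```python
from h import *
np.set_printoptions(precision=1,suppress=True)
def st(s): o=robot.observe(); print(s,round(o["t"],2),o["tcp_pos"],o["contact_force"],round(o["grip_width"],3),o["grip_force"])
T=np.array([517,334.]); o=down(87)
robot.servo_line(np.array([549.5,38.5,180]),feed=150)
robot.movep(np.array([*T,110]),o); st("over tray")
robot.servo_line(np.array([*T,35]),feed=120)
z=35
while z>23.5:
    z-=1; robot.servo_line(np.array([*T,z]),feed=15); f=robot.observe()["contact_force"]
    if z<28 and f[2]>1.5: break
st("down")
grip(0.5); robot.hold(.1); st("open")
robot.servo_line(np.array([*T,90]),feed=120)
C=np.array([442.3,-227.]);
robot.movep(np.array([*C,150]),down(59.7)); st("over cart")
im=viewer.read_camera("top")
a=cv2.resize(im[150:230,260:340],None,fx=7,fy=7,interpolation=cv2.INTER_CUBIC)
b=cv2.resize(im[160:240,150:230],None,fx=2.8,fy=2.8,interpolation=cv2.INTER_CUBIC)
ou=np.zeros((560,790,3),np.uint8); ou[:,:560]=a; ou[:224,562:786]=b
cv2.imwrite("pics/port.png",ou[:,:,::-1])
for n in ("port","plug_grip"):
    for d in viewer.pinpoint(n,"top"): print(n,d["confidence"],world("top",d["at"]))
```

```text
over tray 9.22 [518.2 331.8 110.2] [-0.4 -0.3 -1.2] 0.256 19.999762773513794
down 12.75 [517.1 334.   25. ] [-2.4 -2.1  6.7] 0.259 20.001665353775024
open 13.36 [517.  334.   23.9] [-0.  -0.4 -0.6] 0.504 0.0
over cart 16.11 [ 443.  -225.9  149.8] [ 0.4 -0.1 -0.6] 0.5 0.0
port 0.63 [551.8  35.8  82.1]
plug_grip 0.8 [407.3  89.4  45.7]
plug_grip 0.61 [516.4 333.   38.4]
plug_grip 0.59 [396.9 -42.   46.9]
plug_grip 0.59 [594.5 199.8  34.2]
```

View pics/port.png

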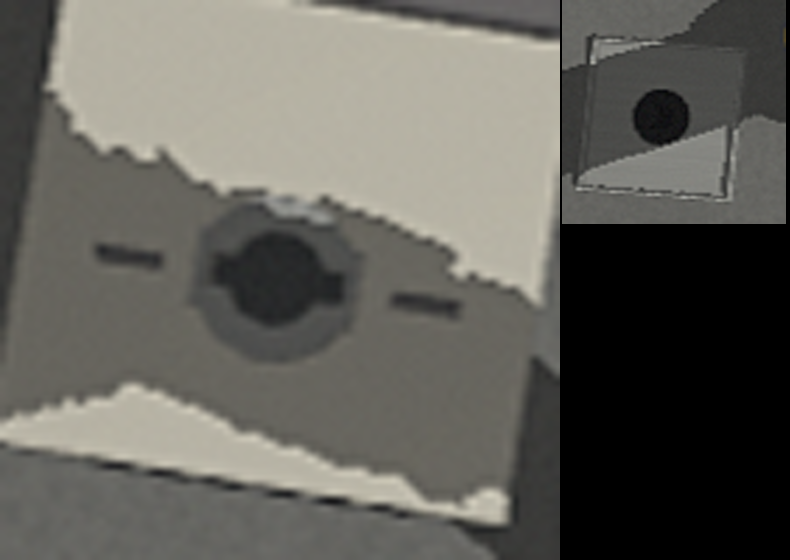

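The empty port shows its bore centre at crop (277,279) and gates along the line between the ribs at (128,256) and (427,304). The plug stands in the tray near its centre. Next: compute the port pose, then grasp and lift the cartridge.

Run:
```python
from h import *
np.set_printoptions(precision=1,suppress=True)
def st(s): o=robot.observe(); print(s,round(o["t"],2),o["tcp_pos"],o["contact_force"],round(o["grip_width"],3),o["grip_force"])
px=lambda u,v:(260+(u+.5)/7-.5,150+(v+.5)/7-.5)
a,b=ray("top",px(128,256),71),ray("top",px(427,304),71)
print("port",ray("top",px(277.5,280),82),"ribs mid",(a+b)/2,"yaw",np.degrees(np.arctan2(*(a-b)[1::-1]))-90, "tips", [ray("top",px(*q),82) for q in((213,270),(343,290))])
grip(0.7)
C=np.array([442.3,-227.])
robot.servo_line(np.array([*C,34]),feed=120); st("at")
grip(0.0,45); st("grip")
robot.servo_line(np.array([*C,60]),feed=80); st("up")
robot.servo_line(np.array([*C,170]),feed=180); st("up")
save("side","cart.png",(230,150,430,300),4)
```

```text
port [549.3  38.1  82. ] ribs mid [550.4  39.   71. ] yaw -7.632636014775372 tips [array([552.2,  60.2,  82. ]), array([546.5,  15.6,  82. ])]
at 17.83 [ 442.8 -227.3   34.6] [ 0.1  0.4 -0. ] 0.698 0.0
grip 18.57 [ 442.3 -226.9   34. ] [-0.1  0.1  1. ] 0.214 44.99894320964813
up 19.05 [ 442.7 -226.9   60.6] [-0.3  0.8 -2.1] 0.214 44.99830663204193
up 19.81 [ 441.6 -226.5  169.1] [ 0.3 -0.4 -2. ] 0.214 44.998319149017334
```

View pics/cart.png

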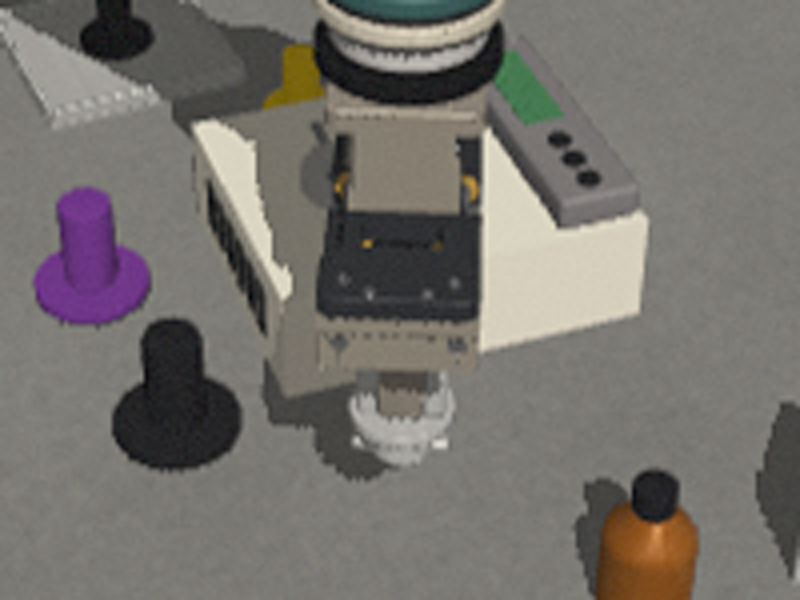

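The cartridge is held upright and centred: lugs at crop (358,440) and (443,440), pad at (402,395). Next: insert with a force-guarded descent and a small search.

Run:
```python
from h import *
np.set_printoptions(precision=1,suppress=True)
def st(s): o=robot.observe(); print(s,round(o["t"],2),o["tcp_pos"],o["contact_force"],round(o["grip_width"],3),np.round(o["wrist_torque"],2)); return o
P=np.array([549.7,38.5]); ph=-7.7
robot.movep(np.array([*P,165]),down(ph)); st("above")
robot.servo_line(np.array([*P,120]),feed=120); o=st("near"); f0=o["contact_force"][2]
ok=False
for k,(dx,dy) in enumerate([(0,0),(2,0),(-2,0),(0,2),(0,-2)]):
    q=P+[dx,dy]
    if k: robot.servo_line(np.array([*q,119]),feed=40)
    for z in (116,114,112,110):
        robot.servo_line(np.array([*q,z]),feed=25); o=robot.observe()
        if o["contact_force"][2]-f0>8: break
    st((dx,dy,z))
    if o["contact_force"][2]-f0<8: ok=True; break
print(ok)
```

```text
above 21.27 [549.4  37.4 164.7] [ 0.3 -0.1 -1.9] 0.218 [-0.1  0.1 -0. ]
near 21.79 [549.8  37.8 120.1] [ 0.1 -0.  -2. ] 0.215 [-0.1  0.   0. ]
(0, 0, 110) 22.85 [549.6  38.5 109.8] [-0.6  0.1 -1.2] 0.217 [-0.  0.  0.]
True
```

It entered on the first try. Now I'll press to about 7 mm and check before twisting.

Run:
```python
from h import *
np.set_printoptions(precision=1,suppress=True)
def st(s): o=robot.observe(); print(s,round(o["t"],2),o["tcp_pos"],o["contact_force"],round(o["grip_width"],3),np.round(o["wrist_torque"],2)); return o
P=np.array([549.7,38.5])
for z in (106,104,102,100,98,97,96):
    robot.servo_line(np.array([*P,z]),feed=25); o=st(z)
    if o["contact_force"][2]>12: break
robot.hold(.3); st("hold")
save("side","ins.png",(250,110,410,230),5)
```

```text
106 23.16 [549.5  38.5 105.8] [ 0.1  0.2 -2. ] 0.218 [-0.   0.1 -0. ]
104 23.41 [549.9  38.5 104.1] [ 0.6  0.3 -2. ] 0.216 [-0.1  0.   0.1]
102 23.66 [549.8  38.5 102.1] [ 0.7 -0.1 -0. ] 0.215 [-0.2  0.  -0.1]
100 23.91 [549.9  38.5 100. ] [0.1 0.7 1.9] 0.215 [-0.1  0.1 -0. ]
98 24.16 [549.9  38.5  98. ] [-0.5 -1.1  1.1] 0.215 [-0.1  0.  -0. ]
97 24.41 [549.9  38.5  97.1] [-0.  -1.5  3.2] 0.212 [-0.2  0.   0. ]
96 24.66 [549.8  38.5  96.1] [ 0.4 -1.4  3.3] 0.21 [-0.1  0.   0. ]
hold 24.96 [549.8  38.5  96.1] [-0.9  0.3  3.4] 0.216 [-0.1 -0.  -0. ]
```

View pics/ins.png

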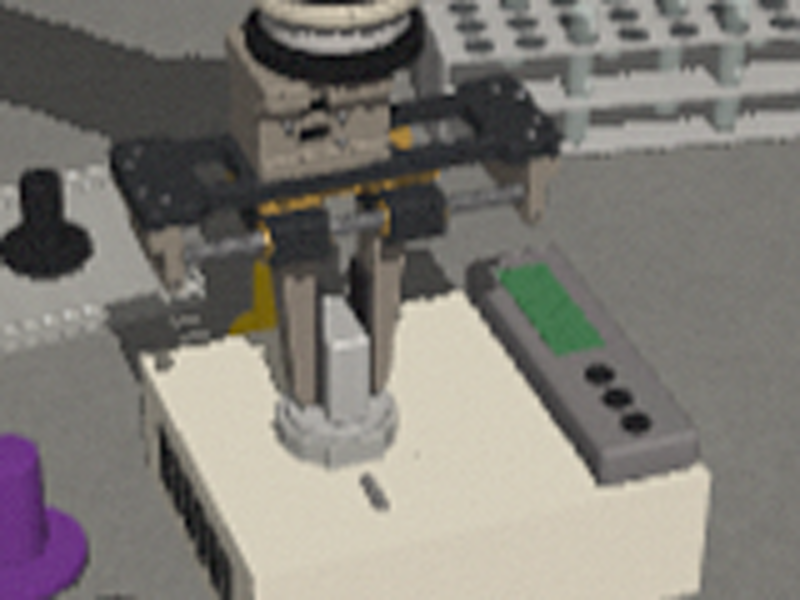

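The collar is on the ring with about 5 N of spring force, so the seat is fully pressed. Next: twist clockwise using joint 7 alone.

Run:
```python
from h import *
np.set_printoptions(precision=1,suppress=True)
def st(s): o=robot.observe(); print(s,round(o["t"],2),o["tcp_pos"],o["contact_force"],round(o["grip_width"],3),np.round(o["wrist_torque"],2)); return o
q0=np.array(robot.observe()["joints"]); print(np.round(q0,3))
for a in (8,25,45,65,80,95):
    q=q0.copy(); q[6]-=np.radians(a); robot.goto_joints(q); o=st(a)
    if np.linalg.norm(o["contact_force"])>25: break
robot.hold(.5); st("hold"); print(robot.observe()["tcp_rot"], robot.observe()["joints"][6])
im=viewer.read_camera("side"); cv2.imwrite("pics/tw.png",cv2.resize(im[110:230,250:410],None,fx=5,fy=5,interpolation=2)[:,:,::-1])
```

```text
[-0.7  0.6  0.8  2.  -0.5  0.8  0.2]
8 25.27 [549.8  38.5  96. ] [-0.6  0.4  3.3] 0.216 [-0.1  0.1  0. ]
25 25.65 [549.6  38.6  96. ] [0.  0.5 3.9] 0.215 [-0.   0.4  0. ]
45 26.07 [549.4  38.7  96. ] [-1.6  1.3  3.4] 0.216 [0.2 0.6 0.1]
65 26.5 [549.2  39.   96.1] [-1.9  1.5  4.9] 0.212 [0.3 0.7 0. ]
80 26.86 [549.2  39.2  96.1] [-2.3  1.3  6.7] 0.213 [0.4 0.8 0.1]
95 27.22 [549.2  39.5  96.1] [-2.5  1.9  7.4] 0.219 [0.6 0.8 0.1]
hold 27.72 [549.1  39.5  96. ] [-2.1  2.1  6.4] 0.218 [0.5 0.8 0.1]
[-3.1  0.3  0. ] -1.44577199538619
```

View pics/tw.png

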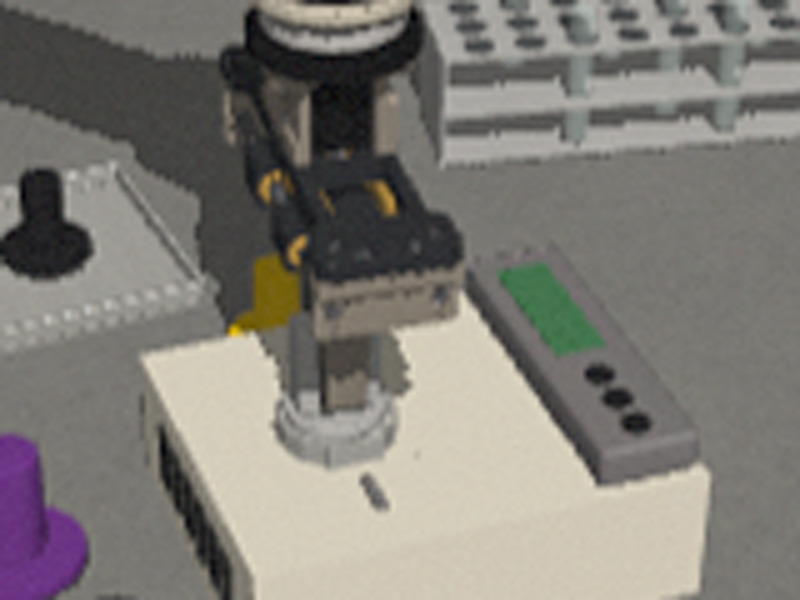

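The picture shows the wing turned with the gripper, end-on at crop (345,370). The collar is on the ring at (335,420), and the plug stands in the tray at (45,230). The wrist moment of about 0.1 N m matches the torsion spring at a quarter turn. Handing in.

```bash
python3 -c "
from cell import robot
print(robot.job_done())"
```

```text
the job is handed in; nothing more can be done
None
```

I've handed the job in at about 28 s of the 58 s limit: the plug stands in the tray, and the cartridge is seated, turned 95° clockwise at the gripper and still held. The judge returned no verdict, and I couldn't read the seat's turn and press directly; the forces (about 5 N pressing, 0.1 N m twisting) match a full press and quarter turn.

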